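Test two copper sleeves on a gauge pin and sort them

ROBOT

A 7-joint arm with a two-finger parallel gripper is mounted at the origin on the work surface. World frame = base frame: x ahead of the robot, y to its left, z up, the work surface at z = 0. Lengths are in m, angles in rad, forces in N, time in s.
With the tool pointing down it reaches from about 0.35 to 0.9 m from the base axis. Payload 8.1 kg.
Tool frame: the origin (TCP) lies midway between the tips of the shut fingers; the grasp point (between the pads) lies 19 mm behind it; z points along the fingers, y is the line along which they close (so a half turn about z gives the same grasp; the last joint's range is limited). The gripper opens to 92 mm and grips with 3 to 60 N. Pads are 19 mm wide; open, the fingers measure 130 mm over their backs; the gripper's body (75 mm by 190 mm) begins 47 mm behind the grasp point.
Start: joints at [-1.287, 0.434, 0.025, 1.573, -0.012, 1.134, -0.075], TCP at [0.236, 0.579, 0.227] pointing down, gripper open.
Joint ranges: [-2.62, 2.62], [-0.44, 2.09], [-1.27, 1.32], [0.08, 2.57], [-1.32, 4.46], [0.12, 2], [-2.74, 2.74]. Speed limits (rad/s): [2.22, 2.22, 3.01, 3.01, 3.14, 3.14, 3.14].

INTERFACE

Orientations are given as a unit quaternion [w, x, y, z].
In Python, from plant import bot gives the robot as it stands.
- The arm moves only by the tool move_arm, never from a script. Its argument "moves" is a list of rows, each a list of 6 numbers: the shift along the world's x, y, z in units of 25 mm (1.0 is 25 mm), then the turn, a rotation vector about the world's x, y, z in degrees. A call has exactly 10 rows; each row shifts and turns the commanded pose from where the row before left it; what a row does not reach is not made up. A row lasts 1/10 s, in which the tool goes at most 50 mm and 8.59 degrees, less where a joint would pass 70% of its speed; a pose out of reach is approached as far as the arm can. A call is refused whole if a number of a shift passes 1 or a number of a turn 8.59, either way. A call with a gripper value outside its range is refused whole. "jaw" is the finger opening in mm, from 0 to 91.8, set as the call begins (left out, the last holds). The fingers move at their own pace and stop on an object; "grip_force" is the grip in N (left out, the last holds). Time passes only in rows, so rows that do not move let the fingers close, or fill a call up. It gives the time, the measured TCP pose, the force, the opening and the grip force at its end, in the units of the state.
- bot.get_state(): the state, without advancing time (a new reading comes with each control period).
- bot.snapshot(name): name is "scene" or "side" or "wrist"; returns (picture, depth): 420x560x3 uint8, blue, green, red; 420x560 float32, m along the optical axis (not along the pixel's ray), 0 where there is no reading.
- bot.get_calibration(name): a dict with "vertical_fov" (degrees; the focal length in pixels is half the picture's height over the tangent of half this angle, whatever the lens; pixels are square), "cx", "cy" (the principal point, pixels), "k1" (the pictures are not rectified: a ray, as slopes to the right and down, at radius r is drawn at 1 + k1 r^2 times it, then the intrinsics apply), "T" (4x4, takes a point from camera to world coordinates); the wrist camera has in their place "T_tool_cam" (4x4, takes a point from camera to tool coordinates, whose origin is the TCP and whose axes are the flange's). Camera axes: x right, y down, z forward; pixel columns grow to the right and rows downward; lengths in m; the calibration is good to about 2 mm. A picture is of the moment at which its call begins: read the wrist's pose just before it. get_calibration takes no time and is no camera call.
- bot.sign_off(): hands the job in; it is judged then, once.
The state is a dict: "time_s": time; "joints": joint angles; "qvel": joint speeds; "effort": joint torques, N m; "eef_pos": TCP position; "tcp_rot": TCP orientation; "contact_force": force on the tool from outside, world axes, zero at the start; "ft_torque": the same for the moment, N m; "gripper_width": opening from 0.0 (shut) to 1.0 (fully open); "gripper_force": force on a finger pad.
Only numpy, scipy, OpenCV 4.12 (cv2) and the standard library are available. Lean on these libraries where they do the work, as an engineer would, in place of code of your own. Each camera call takes 0.05 s, during which the arm holds its last target. There are 200 camera calls.

TASK

Two copper sleeves that look the same from the side stand on the bench, and one of them is bored too tight. Test them one at a time: gently slide the sleeve down over the stepped gauge pin, without dropping or forcing it, until it rests on the gauge's base or stops on the pin's shoulder, and put it away before testing the next. Stand a sleeve that goes all the way down to the base upright in the square wooden tray, and one that stops at the shoulder upright in the round steel pan; leave the file, the copper strips and the can where they are.

Things in the scene. Friction and masses are not known exactly. Their poses are not given: they have to be found in the camera images.
- sleeve_a: one of two copper sleeves (round tubes open at both ends), 80 mm long, 44 mm outside diameter, standing upright on the bench at first. One is bored 32 mm and passes the gauge, the other 25 mm and does not; the gauge tells which is which. Mass 0.4 to 0.9 kg. Origin: centre of the underside; z up along the tube
- sleeve_b: one of two copper sleeves (round tubes open at both ends), 80 mm long, 44 mm outside diameter, standing upright on the bench at first. One is bored 32 mm and passes the gauge, the other 25 mm and does not; the gauge tells which is which. Mass 0.4 to 0.9 kg. Origin: centre of the underside; z up along the tube
- gauge: steel gauge fixed to the bench: round base 100 mm diameter, 15 mm thick, with an upright stepped pin. Pin heights above the bench: 29 mm diameter up to 68.5, short chamfer to the flat shoulder at 70, then a 21 mm pilot up to 95, tapered nose up to 103. A good sleeve goes down to the base, a tight one stops on the shoulder. Origin: centre of the underside, on the bench; z up along the pin
- tray: square wooden tray for good sleeves, fixed to the bench, 130 x 130 mm outside, walls 6 mm thick, 25 mm high, floor 6 mm thick. Origin: centre of the underside; x and y along its sides, z up
- pan: round steel pan for rejected sleeves, fixed to the bench, 124 mm diameter at the rim and 116 mm at the foot, 25 mm high, wall 3 mm, floor 6 mm thick. Origin: centre of the underside, z up
- file: bystander: flat file lying on the bench, 250 mm long, round blue handle 26 mm thick. Origin: on its axis line, 120 mm from the handle's end; x points towards the tip
- strips: bystander: bundle of flat copper strips 200 mm long lying on the bench, bundle about 60 mm wide, 8 mm high. Origin: centre of its underside; x along the strips
- can: bystander: closed steel can, 60 mm diameter, 100 mm high, standing on the bench. Origin: centre of the underside
Not all that is in view belongs to the job. Of the things shaped like the gauge, the steel one is meant. Leave any yellow look-alike of the sleeve_b alone.

How it is judged:
By the outcome, as a careful person would: the job done as asked, in the order asked, and still so for the second after the job is handed in, with the robot touching nothing.
It also fails if it takes over 72 s, if anything falls off the work surface, if the arm or the gripper's body presses on something with over 40 N, if the wrist force passes 120 N, or if a joint passes its speed limit or range.

## Working session

There is one attempt and no reset: what is moved stays moved. The work goes in short steps, Python scripts to look and compute and a tool call to move; the robot and the scene stay as the last step left them, time stands still between calls to the robot, and variables do not carry over. Pictures are saved under pics/ and viewed, at most 10 in all, crops included, and the job is handed in when it is done.

Besides the shell and the picture viewer there is one more tool, called as name([rows], argument=value, ...), one row to a line, values as JSON. move_arm: Moves the arm, as the interface text tells. Its arguments: {"type":"object","properties":{"moves":{"type":"array","items":{"type":"array","items":{"type":"number"}}},"jaw":{"type":"number"},"grip_force":{"type":"number"}},"required":["moves"]}

```bash
mkdir -p pics
cat > h.py <<'E'
import numpy as np, cv2
from plant import bot
from scipy.spatial.transform import Rotation as R
def cam(n,st=None):
    c=bot.get_calibration(n); f=210/np.tan(np.radians(c["vertical_fov"])/2)
    if n=="wrist":
        T=np.eye(4); q=np.array(st["tcp_rot"]); T[:3,:3]=R.from_quat(q[[1,2,3,0]]).as_matrix(); T[:3,3]=st["eef_pos"]
        T=T@np.array(c["T_tool_cam"])
    else: T=np.array(c["T"])
    return f,c["cx"],c["cy"],c["k1"],T
def ray(C,u,v):
    f,cx,cy,k,T=C; d=np.array([(u-cx)/f,(v-cy)/f]); s=d.copy()
    for _ in range(20): s=d/(1+k*(s@s))
    return np.array([s[0],s[1],1.])
def atz(C,u,v,z):
    T=C[4]; d=T[:3,:3]@ray(C,u,v); o=T[:3,3]; return o+d*(z-o[2])/d[2]
def atd(C,D,u,v):
    return C[4][:3,:3]@(ray(C,u,v)*D[int(v),int(u)])+C[4][:3,3]
def cloud(C,D):
    f,cx,cy,k,T=C; v,u=np.mgrid[0:420,0:560]; dx=(u-cx)/f; dy=(v-cy)/f; sx,sy=dx,dy
    for _ in range(20): m=1+k*(sx**2+sy**2); sx,sy=dx/m,dy/m
    P=np.stack([sx*D,sy*D,D],-1)@T[:3,:3].T+T[:3,3]; P[D==0]=np.nan; return P
E
python3 - <<'E'
from h import *
s=bot.get_state(); print(s)
for n in ("scene","side","wrist"):
    im,D=bot.snapshot(n); cv2.imwrite(f"pics/{n}0.png",im); np.save(f"{n}0.npy",D); np.save(f"{n}0im.npy",im)
    print(n,np.round(cam(n,s)[4],3).tolist(),cam(n,s)[:4])
E
```

```text
{'time_s': 0.0, 'joints': array([-1.28658099,  0.43522629,  0.02500417,  1.57408073, -0.01156318,
        1.13398381, -0.07509572]), 'qvel': array([ 3.12474821e-04,  4.28049695e-04, -1.08163658e-03, -1.53034779e-03,
        7.52251708e-04,  2.17450565e-03, -3.15626045e-06]), 'effort': array([-1.22300835e-04, -6.67852378e+01,  9.84403901e-01, -3.14473522e+01,
       -6.06579194e-02,  4.28449921e-02,  1.86048264e-04]), 'eef_pos': array([0.23566863, 0.57832916, 0.22594962]), 'tcp_rot': array([-5.61902348e-05,  1.92242377e-01,  9.81347168e-01, -7.75094832e-04]), 'contact_force': array([-1.37119707, -0.30300393, -0.3104073 ]), 'ft_torque': array([-0.00250843,  0.04405269, -0.02584917]), 'gripper_force': 0.0, 'gripper_width': 0.9954831405498293}
scene [[0.694, 0.541, -0.475, 1.137], [0.72, -0.513, 0.467, -0.538], [0.009, -0.666, -0.746, 0.866], [0.0, 0.0, 0.0, 1.0]] (np.float64(449.23059382263455), 279.8983290149961, 211.77751287795397, -0.02059914086134151)
side [[0.961, -0.166, 0.221, 0.357], [-0.276, -0.588, 0.76, -0.8], [0.003, -0.792, -0.611, 0.66], [0.0, 0.0, 0.0, 1.0]] (np.float64(439.71159889817187), 288.22890448884846, 208.77834488259322, -0.019857507742124192)
wrist [[0.378, 0.88, 0.287, 0.158], [0.926, -0.359, -0.119, 0.611], [-0.002, 0.31, -0.951, 0.385], [0.0, 0.0, 0.0, 1.0]] (np.float64(378.0219475546158), 284.47112491862845, 211.05239179556028, -0.023245698517510807)
```

```bash
ls
```

```text
h.py
pics
scene0.npy
scene0im.npy
side0.npy
side0im.npy
wrist0.npy
wrist0im.npy
```

View pics/scene0.png

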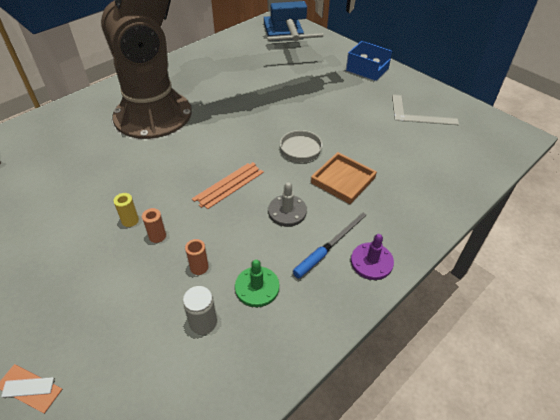

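View pics/side0.png

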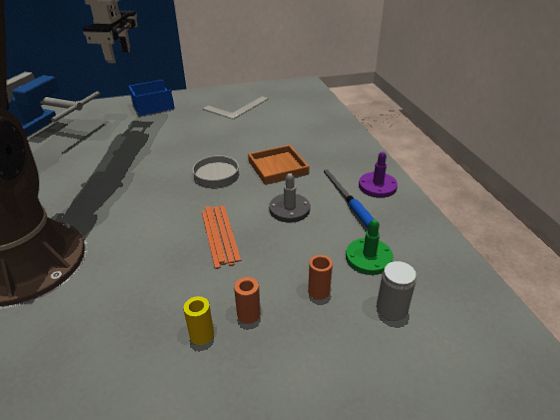

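The scene view shows:
- copper sleeves at (154,226) and (197,257), with a yellow look-alike at (126,210)
- the steel (grey) gauge at (287,205), with green (257,285) and purple (372,260) look-alikes
- the pan at (300,146) and the tray at (343,177)
- the can at (200,310), the file at (330,245) and the strips at (228,184)

The side view agrees: copper sleeves at (247,300) and (320,277), gauge at (290,200). The two copper sleeves and the grey gauge fit the description by colour. I'll confirm them in a crop and measure.

Run:
```python
from h import *
from scipy.optimize import least_squares
im=cv2.imread("pics/scene0.png"); cv2.imwrite("pics/crop0.png",cv2.resize(im[120:340,90:390],None,fx=2.6,fy=2.6,interpolation=cv2.INTER_CUBIC))
def circ(p,r):
    f=lambda q:np.hypot(p[:,0]-q[0],p[:,1]-q[1])-r
    return least_squares(f,p.mean(0),loss='soft_l1',f_scale=.002)
seeds={"scene":{"A":(154,226),"B":(197,257),"can":(200,310),"Y":(126,210),"pin":(287,205),"tray":(343,177),"pan":(300,146)},
"side":{"A":(247,300),"B":(320,277),"can":(396,292),"Y":(199,322),"pin":(290,200),"tray":(279,163),"pan":(216,172)}}
for n in seeds:
    D=np.load(n+"0.npy"); C=cam(n); P=cloud(C,D)
    print(n,"table z",np.nanmedian(P[300:330,260:300,2]) if n=="scene" else np.nanmedian(P[350:400,300:400,2]))
    for k,(u,v) in seeds[n].items():
        c=P[v,u]; d=np.hypot(P[...,0]-c[0],P[...,1]-c[1])
        if k in("A","B","can","Y"):
            r=.03 if k=="can" else .022
            m=(d<.055)&(P[...,2]>.015)&(P[...,2]<(.09 if k=="can" else .068)); p=P[m][:,:2]
            t=C[4][:2,3]-c[:2]; t/=np.linalg.norm(t)
            q=least_squares(lambda q:np.hypot(*(p-q).T)-r,c[:2]-t*r,loss='soft_l1',f_scale=.002)
            top=P[(np.hypot(P[...,0]-q.x[0],P[...,1]-q.x[1])<r)][:,2]
            print(k,q.x.round(4),m.sum(),"rms",np.sqrt(np.mean(q.fun**2)).round(4),"top",np.nanpercentile(top,98).round(4))
        elif k=="pin":
            m=(d<.1)&(P[...,2]>.01)&(P[...,2]<.02); p=P[m][:,:2]; lo,hi=p.min(0),p.max(0)
            (x,y),r=cv2.minEnclosingCircle(p.astype(np.float32)); print("base",x,y,r,m.sum())
            m=(d<.05)&(P[...,2]>.025)&(P[...,2]<.066); p=P[m][:,:2]; t=C[4][:2,3]-c[:2]; t/=np.linalg.norm(t)
            q=least_squares(lambda q:np.hypot(*(p-q).T)-.0145,c[:2]-t*.0145,loss='soft_l1',f_scale=.002); print("pin",q.x,m.sum(),np.sqrt(np.mean(q.fun**2)))
        else:
            m=(d<.12)&(P[...,2]>.020)&(P[...,2]<.03); p=P[m][:,:2].astype(np.float32)
            print(k,cv2.minEnclosingCircle(p) if k=="pan" else cv2.minAreaRect(p*1000),m.sum(),"z",c[2])
```

```text
scene table z -0.0012275233236195282
A [ 0.4337 -0.2691] 303 rms 0.0033 top 0.081
B [ 0.5785 -0.2527] 354 rms 0.0031 top 0.0801
can [ 0.6978 -0.3307] 587 rms 0.0011 top 0.1011
Y [ 0.3429 -0.2911] 305 rms 0.0031 top 0.0816
base 0.5969200730323792 0.017397833988070488 0.05084228515625 727
pin [0.59529121 0.01801551] 123 0.001313056122371257
tray ((591.6730346679688, 209.47283935546875), (185.83277893066406, 136.0032196044922), 7.9611639976501465) 434 z 0.006125992911349187
pan ((0.47320887446403503, 0.22486773133277893), 0.08912277966737747) 211 z 0.00536397094624208
side table z -0.000561942895221601
A [ 0.4346 -0.2691] 521 rms 0.0033 top 0.0814
B [ 0.5803 -0.251 ] 512 rms 0.0026 top 0.0809
can [ 0.6996 -0.3299] 962 rms 0.001 top 0.1016
Y [ 0.344  -0.2912] 566 rms 0.0034 top 0.081
base 0.5985949635505676 0.017453903332352638 0.05146927013993263 688
pin [0.59828279 0.01991763] 163 0.0012345168745794036
tray ((598.7698364257812, 209.26475524902344), (178.36802673339844, 136.63339233398438), 8.624845504760742) 411 z 0.0063394355089695376
pan ((0.47909682989120483, 0.22479405999183655), 0.09175972640514374) 299 z 0.007288613750832673
```

View pics/crop0.png

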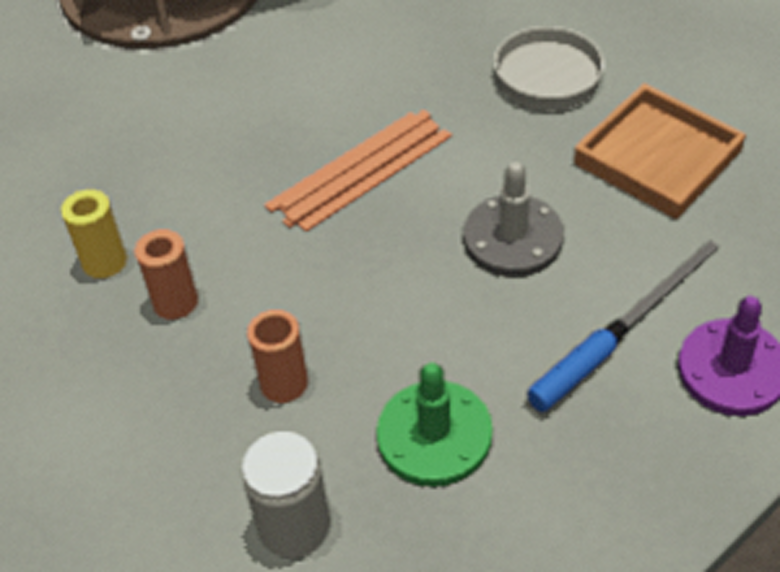

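The crop confirms it: the two copper sleeves are at scene (154,226) and (197,257), beside the yellow one to leave alone, and the grey steel gauge is at (287,205). Next I refine the centres from the rims.

```bash
python3 - <<'E'
from h import *
for n in ("scene","side"):
    P=cloud(cam(n),np.load(n+"0.npy"))
    for k,c in dict(A=(.434,-.269),B=(.579,-.252)).items():
        d=np.hypot(P[...,0]-c[0],P[...,1]-c[1]); p=P[(d<.03)&(P[...,2]>.078)][:,:2].astype(np.float32)
        print(n,k,"rim",cv2.minEnclosingCircle(p),len(p))
    for k,c,r in (("tray",(.62,.2),.105),("pan",(.455,.25),.075)):
        d=np.hypot(P[...,0]-c[0],P[...,1]-c[1]); p=P[(d<r)&(P[...,2]>.019)&(P[...,2]<.03)][:,:2].astype(np.float32)
        print(n,k,cv2.minEnclosingCircle(p),cv2.minAreaRect(p*1000),len(p), p.min(0),p.max(0))
E
sed -n 1p h.py
python3 - <<'E'
import sys; sys.path.insert(0,'.')
from h import *
for n,t,p in (("scene",(343,177),(300,146)),("side",(279,163),(216,172))):
    D=np.load(f"{n}0.npy"); C=cam(n); print(n,atd(C,D,*t),atd(C,D,*p))
E
```

```text
scene A rim ((0.4348696172237396, -0.2697218954563141), 0.022145289927721024) 110
scene B rim ((0.5794287919998169, -0.252088725566864), 0.021642595529556274) 83
scene tray ((0.6198043823242188, 0.21278415620326996), 0.09137572348117828) ((618.7686767578125, 213.0559539794922), (131.86756896972656, 136.37521362304688), 7.488872051239014) 449 [0.545459   0.13879052] [0.69162196 0.28743827]
scene pan ((0.4461864233016968, 0.22260171175003052), 0.06310562044382095) ((450.34423828125, 239.13528442382812), (81.25672912597656, 122.96410369873047), 76.34483337402344) 112 [0.3860668 0.1867505] [0.5087241  0.28127745]
side A rim ((0.4336165189743042, -0.2693728506565094), 0.022804589942097664) 244
side B rim ((0.5799727439880371, -0.2519342005252838), 0.022649774327874184) 142
side tray ((0.6209667921066284, 0.2137921154499054), 0.09210774302482605) ((621.3456420898438, 212.30160522460938), (132.05726623535156, 135.84780883789062), 7.749946594238281) 439 [0.5475778  0.13967423] [0.69354373 0.286381  ]
side pan ((0.4494943916797638, 0.22352397441864014), 0.06176716089248657) ((453.8846130371094, 242.71533203125), (83.91676330566406, 121.7052230834961), 77.10820007324219) 159 [0.3883094  0.18937244] [0.51037395 0.28509313]
import numpy as np, cv2
scene [0.61623298 0.21643297 0.00612599] [0.44142204 0.22523863 0.00536397]
side [0.6267579  0.22360399 0.00633944] [0.449031   0.22397455 0.00728861]
```

move_arm([
  [0.4,-1,0,0,0,0],
  [0.4,-1,0,0,0,0],
  [0.4,-1,0,0,0,0],
  [0.4,-1,0,0,0,0],
  [0.4,-1,0,0,0,0],
  [0.4,-1,0,0,0,0],
  [0.4,-1,0,0,0,0],
  [0.4,-1,0,0,0,0],
  [0.4,-1,0,0,0,0],
  [0.4,-1,0,0,0,0],
], jaw=70, grip_force=35)

```text
time_s: 1.15
eef_pos: [0.336, 0.3276, 0.2266]
tcp_rot: [-0.0, 0.192, 0.981, -0.0]
contact_force: [0.6, 1.1, 0.0]
gripper_width: 0.76
gripper_force: 0.0
```

move_arm([
  [1,-1,0,0,0,0],
  [1,-1,0,0,0,0],
  [1,-1,0,0,0,0],
  [1,-1,0,0,0,0],
  [1,-1,0,0,0,0],
  [1,-1,0,0,0,0],
  [1,-1,0,0,0,0],
  [1,-1,0,0,0,0],
  [1,-1,0,0,0,0],
  [1,-1,0,0,0,0],
])

```text
time_s: 2.15
eef_pos: [0.5865, 0.0777, 0.2265]
tcp_rot: [-0.0, 0.192, 0.981, -0.0]
contact_force: [-0.0, 0.5, 0.7]
gripper_width: 0.764
gripper_force: 0.0
```

Run:
```python
from h import *
s=bot.get_state(); im,D=bot.snapshot("wrist"); print(s["eef_pos"],s["joints"].round(2))
cv2.imwrite("pics/w1.png",im); C=cam("wrist",s); P=cloud(C,D); np.save("w1.npy",P)
from scipy.optimize import least_squares
d=np.hypot(P[...,0]-.597,P[...,1]-.0185)
for lo,hi in ((.01,.02),(.03,.066),(.066,.073),(.073,.093)):
    p=P[(d<.06)&(P[...,2]>lo)&(P[...,2]<hi)][:,:2]
    if len(p)>5: print(lo,cv2.minEnclosingCircle(p.astype(np.float32)),len(p))
p=P[(d<.04)&(P[...,2]>.025)&(P[...,2]<.066)][:,:2]
q=least_squares(lambda q:np.hypot(*(p-q).T)-.0145,[.6,.02],loss='soft_l1',f_scale=.002);print(q.x,np.abs(q.fun).mean())
p=P[(d<.04)&(P[...,2]>.074)&(P[...,2]<.093)][:,:2]
q=least_squares(lambda q:np.hypot(*(p-q).T)-.0105,[.6,.02],loss='soft_l1',f_scale=.002);print(q.x,np.abs(q.fun).mean())
```

```text
[0.58650668 0.07771659 0.22650774] [-0.43  0.38  0.3   1.68 -0.12  1.1   1.08]
0.01 ((0.5979662537574768, 0.019204536452889442), 0.05033067986369133) 5604
0.03 ((0.5965306162834167, 0.020522693172097206), 0.014458703808486462) 356
0.066 ((0.5977564454078674, 0.019322240725159645), 0.01472749188542366) 311
0.073 ((0.5960078835487366, 0.021130286157131195), 0.010119196958839893) 196
[0.59806999 0.01878438] 0.00020019389934445049
[0.59799948 0.01879194] 0.0001936513124434035
```

move_arm([
  [-0.05,-1,0,0,0,0],
  [-0.05,-1,0,0,0,0],
  [-0.05,-1,0,0,0,0],
  [-0.05,-1,0,0,0,0],
  [-0.05,-1,0,0,0,0],
  [-0.05,-1,0,0,0,0],
  [-0.05,-1,0,0,0,0],
  [-0.05,-1,0,0,0,0],
  [-0.05,-1,0,0,0,0],
  [-0.05,-1,0,0,0,0],
])

```text
time_s: 3.2
eef_pos: [0.5729, -0.1719, 0.2265]
tcp_rot: [-0.0, 0.192, 0.981, 0.0]
contact_force: [1.3, -0.1, 0.7]
gripper_width: 0.765
gripper_force: 0.0
```

```bash
cat >> h.py <<'E'
from scipy.optimize import least_squares
def sleeve(P,c):
    d=np.hypot(P[...,0]-c[0],P[...,1]-c[1])
    p=P[(d<.035)&(P[...,2]>.074)&(P[...,2]<.09)]
    if len(p)>9: print("rim",cv2.minEnclosingCircle(p[:,:2].astype(np.float32)),len(p),"z",np.median(p[:,2]),"inner r",np.percentile(np.hypot(*(p[:,:2]-cv2.minEnclosingCircle(p[:,:2].astype(np.float32))[0]).T),2))
E
python3 - <<'E'
from h import *
s=bot.get_state(); im,D=bot.snapshot("wrist"); print(s["eef_pos"],s["joints"].round(2))
cv2.imwrite("pics/w2.png",im); C=cam("wrist",s); P=cloud(C,D)
sleeve(P,(.58,-.252)); sleeve(P,(.434,-.2695))
E
```

```text
[ 0.57293643 -0.17188174  0.22650559] [-0.06  0.4   0.36  1.66 -0.16  1.11  1.54]
rim ((0.5794702172279358, -0.2505255341529846), 0.02182772383093834) 1046 z 0.08079006795806726 inner r 0.01577077493144768
rim ((0.4342902898788452, -0.2687488794326782), 0.02232295088469982) 2040 z 0.08087090145902556 inner r 0.012229776426022559
```

move_arm([
  [0.07,-0.79,0,0,0,0],
  [0.07,-0.79,0,0,0,0],
  [0.07,-0.79,0,0,0,0],
  [0.07,-0.79,0,0,0,0],
  [0,0,-0.8,0,0,0],
  [0,0,-1,0,0,0],
  [0,0,-1,0,0,0],
  [0,0,-1,0,0,0],
  [0,0,-1,0,0,0],
  [0,0,-1,0,0,0],
])

```text
time_s: 4.25
eef_pos: [0.5802, -0.2497, 0.0806]
tcp_rot: [-0.0, 0.192, 0.981, 0.0]
contact_force: [1.7, -0.5, -0.2]
gripper_width: 0.762
gripper_force: 0.0
```

move_arm([
  [0,0,-0.8,0,0,0],
  [0,0,-0.5,0,0,0],
  [0,0,-0.3,0,0,0],
  [0,0,0,0,0,0],
  [0,0,0,0,0,0],
  [0,0,0,0,0,0],
  [0,0,0,0,0,0],
  [0,0,0,0,0,0],
  [0,0,0,0,0,0],
  [0,0,0,0,0,0],
])

```text
time_s: 5.25
eef_pos: [0.5803, -0.2502, 0.0419]
tcp_rot: [0.0, 0.192, 0.981, 0.0]
contact_force: [-0.8, -0.3, 0.0]
gripper_width: 0.762
gripper_force: 0.0
```

move_arm([
  [0,0,0,0,0,0],
  [0,0,0,0,0,0],
  [0,0,0,0,0,0],
  [0,0,0,0,0,0],
  [0,0,0,0,0,0],
  [0,0,0,0,0,0],
  [0,0,0,0,0,0],
  [0,0,0,0,0,0],
  [0,0,0,0,0,0],
  [0,0,0,0,0,0],
], jaw=30, grip_force=35)

```text
time_s: 6.25
eef_pos: [0.5802, -0.2504, 0.0418]
tcp_rot: [0.0, 0.192, 0.981, -0.0]
contact_force: [-0.2, -3.3, 0.8]
gripper_width: 0.478
gripper_force: 35.0
```

move_arm([
  [0,0,0.2,0,0,0],
  [0,0,0.4,0,0,0],
  [0,0,0.7,0,0,0],
  [0,0,0.8,0,0,0],
  [0,0,0.8,0,0,0],
  [0,0,0.8,0,0,0],
  [0,0,0.7,0,0,0],
  [0,0,0.4,0,0,0],
  [0,0,0.2,0,0,0],
  [0,0,0,0,0,0],
])

```text
time_s: 7.25
eef_pos: [0.5804, -0.25, 0.1671]
tcp_rot: [0.0, 0.192, 0.981, 0.0]
contact_force: [0.5, 0.4, -4.2]
gripper_width: 0.477
gripper_force: 35.0
```

move_arm([
  [0.02,0.3,0,0,0,0],
  [0.04,0.6,0,0,0,0],
  [0.08,0.8,0,0,0,0],
  [0.08,0.9,0,0,0,0],
  [0.08,0.9,0,0,0,0],
  [0.08,0.9,0,0,0,0],
  [0.08,0.9,0,0,0,0],
  [0.08,0.7,0,0,0,0],
  [0.04,0.5,0,0,0,0],
  [0.02,0.3,0,0,0,0],
])

```text
time_s: 8.25
eef_pos: [0.5951, -0.0778, 0.1662]
tcp_rot: [-0.0, 0.191, 0.982, 0.0]
contact_force: [-0.2, 0.1, -3.8]
gripper_width: 0.476
gripper_force: 35.0
```

Run:
```python
from h import *
s=bot.get_state(); im,D=bot.snapshot("wrist"); print(s["eef_pos"],s["contact_force"],s["ft_torque"])
cv2.imwrite("pics/w3.png",im); C=cam("wrist",s); P=cloud(C,D)-s["eef_pos"]
d=np.hypot(P[...,0],P[...,1]); p=P[(d<.03)&(P[...,2]>-.045)&(P[...,2]<.05)]; v=np.argwhere((d<.03)&(P[...,2]>.0)&(P[...,2]<.05))
print(len(p), np.histogram(p[:,2],10), v.min(0),v.max(0))
```

```text
[ 0.59509572 -0.07782326  0.16624322] [-0.21928588  0.09332073 -3.81172802] [ 0.05545034  0.01502484 -0.00838679]
13499 (array([ 320,  390,  522,  880, 1277, 1615, 1464, 1512, 4768,  751]), array([-0.03987226, -0.03089361, -0.02191495, -0.0129363 , -0.00395765,
        0.00502101,  0.01399966,  0.02297832,  0.03195697,  0.04093563,
        0.04991428])) [234 201] [372 365]
```

View pics/w3.png

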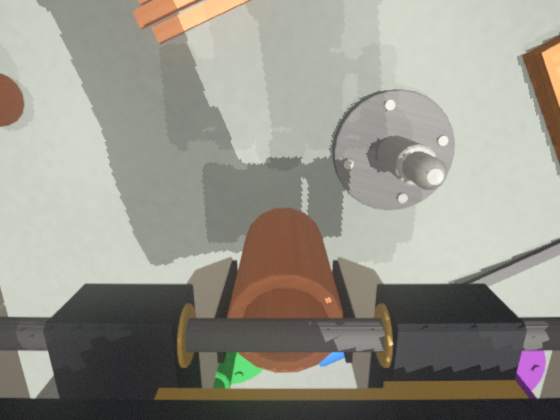

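The wrist view shows the held sleeve hanging straight, with its bottom at about (284,210) and its rim around (284,330). The gauge pin nose is at (434,178). I'll fit both axes in this same picture.

```bash
cat >> h.py <<'E'
def held(P,im,s,gauge=True):
    e=s["eef_pos"]; Q=P-e; d=np.hypot(Q[...,0],Q[...,1]); b=im.astype(int); cop=(b[...,2]>1.35*b[...,1])&(b[...,2]>1.35*b[...,0])
    m=(d<.035)&(Q[...,2]>-.05)&(Q[...,2]<.03)&cop; p=Q[m]
    print("n",len(p),"zmin",np.percentile(p[:,2],1))
    f=lambda q:np.hypot(p[:,0]-q[0]-q[2]*p[:,2],p[:,1]-q[1]-q[3]*p[:,2])-.022
    q=least_squares(f,[0,0,0,0],loss='soft_l1',f_scale=.001); print("axis rel TCP",q.x[:2].round(4),"tilt",q.x[2:].round(4),"err",np.median(abs(q.fun)))
    if gauge:
        d=np.hypot(P[...,0]-.598,P[...,1]-.0188)
        for lo,hi,r in ((.025,.066,.0145),(.074,.093,.0105)):
            p2=P[(d<.03)&(P[...,2]>lo)&(P[...,2]<hi)][:,:2]
            if len(p2)>20:
                g=least_squares(lambda q:np.hypot(*(p2-q).T)-r,[.598,.0188],loss='soft_l1',f_scale=.001); print("gauge",g.x.round(4),len(p2),np.median(abs(g.fun)),"to go",(g.x-e[:2]-q.x[:2]).round(4))
E
python3 - <<'E'
from h import *
s=bot.get_state(); im,D=bot.snapshot("wrist")
P=cloud(cam("wrist",s),D); held(P,im,s)
E
```

```text
n 6316 zmin -0.036081900818117504
axis rel TCP [-0.0002  0.0004] tilt [0.0022 0.0077] err 0.0006050007241929223
gauge [0.598  0.0196] 626 0.00015545593166031105 to go [0.003  0.0963]
gauge [0.598  0.0195] 331 0.0001374038048749665 to go [0.0029 0.0963]
```

move_arm([
  [0.02,0.3,0,0,0,0],
  [0.02,0.5,0,0,0,0],
  [0.02,0.7,0,0,0,0],
  [0.02,0.8,0,0,0,0],
  [0.02,0.7,0,0,0,0],
  [0.02,0.5,0,0,0,0],
  [0,0.3,0,0,0,0],
  [0,0.05,0,0,0,0],
  [0,0,0,0,0,0],
  [0,0,0,0,0,0],
])

```text
time_s: 9.35
eef_pos: [0.5983, 0.0149, 0.1668]
tcp_rot: [0.0, 0.193, 0.981, -0.0]
contact_force: [0.0, 0.2, -3.4]
gripper_width: 0.474
gripper_force: 35.0
```

Run:
```python
from h import *
s=bot.get_state(); im,D=bot.snapshot("wrist"); print(s["eef_pos"],s["contact_force"])
P=cloud(cam("wrist",s),D); held(P,im,s)
for n in("scene","side"):
    i,_=bot.snapshot(n); np.save(n+"1im.npy",i)
    u,v=(287,205) if n=="scene" else (290,200)
    cv2.imwrite(f"pics/{n}1.png",cv2.resize(i[v-110:v+40,u-60:u+60],None,fx=3.5,fy=3.5,interpolation=cv2.INTER_CUBIC))
a=cv2.imread("pics/scene1.png");b=cv2.imread("pics/side1.png");cv2.imwrite("pics/both1.png",np.hstack([a,b])[:600,:800])
```

```text
[0.59828078 0.01486185 0.16678989] [ 0.04234014  0.18018456 -3.38567873]
n 6328 zmin -0.037019211910060884
axis rel TCP [-0.0002  0.0004] tilt [0.001  0.0104] err 0.0006045281556744716
gauge [0.5981 0.019 ] 431 0.0001525855491332443 to go [-0.      0.0038]
gauge [0.598 0.019] 206 0.0001469504336129952 to go [-0.0001  0.0038]
```

View pics/both1.png

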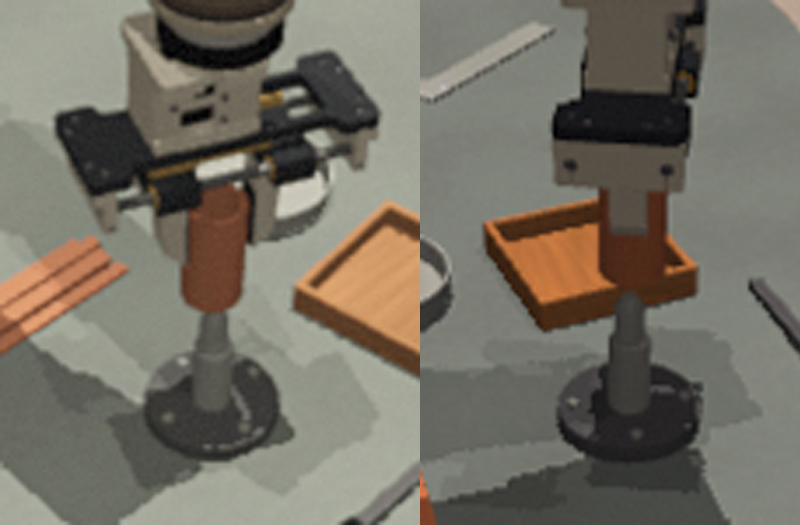

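The scene crop (left) and side crop (right) show the sleeve hanging over the pin, nearly lined up: its bottom is at about (213,305), with the nose at (212,315). I correct y by 3.8 mm and go down.

move_arm([
  [0,0.07,0,0,0,0],
  [0,0.08,0,0,0,0],
  [0,0,0,0,0,0],
  [0,0,-0.1,0,0,0],
  [0,0,-0.15,0,0,0],
  [0,0,-0.2,0,0,0],
  [0,0,-0.15,0,0,0],
  [0,0,-0.1,0,0,0],
  [0,0,0,0,0,0],
  [0,0,0,0,0,0],
])

```text
time_s: 10.5
eef_pos: [0.5983, 0.0198, 0.1492]
tcp_rot: [-0.0, 0.192, 0.981, 0.0]
contact_force: [-0.2, 0.3, -4.0]
gripper_width: 0.475
gripper_force: 35.0
```

Run:
```python
from h import *
s=bot.get_state(); im,D=bot.snapshot("wrist"); print(s["eef_pos"],s["contact_force"])
P=cloud(cam("wrist",s),D); held(P,im,s)
```

```text
[0.59832573 0.01980387 0.14922152] [-0.17429247  0.26151408 -3.96028613]
n 6346 zmin -0.03665233360045187
axis rel TCP [-0.0002  0.0004] tilt [0.0012 0.0098] err 0.0006074971437999045
gauge [0.5981 0.019 ] 527 0.00015090098944309932 to go [-0.0001 -0.0012]
```

move_arm([
  [0,-0.04,0,0,0,0],
  [0,0,-0.12,0,0,0],
  [0,0,-0.12,0,0,0],
  [0,0,-0.12,0,0,0],
  [0,0,-0.15,0,0,0],
  [0,0,-0.15,0,0,0],
  [0,0,-0.15,0,0,0],
  [0,0,-0.15,0,0,0],
  [0,0,-0.12,0,0,0],
  [0,0,-0.08,0,0,0],
])

```text
time_s: 11.55
eef_pos: [0.5982, 0.0188, 0.1199]
tcp_rot: [-0.0, 0.192, 0.981, -0.0]
contact_force: [-0.5, -1.5, -3.4]
gripper_width: 0.481
gripper_force: 35.0
```

move_arm([
  [0,0,-0.04,0,0,0],
  [0,0,-0.04,0,0,0],
  [0,0,-0.04,0,0,0],
  [0,0,-0.04,0,0,0],
  [0,0,-0.04,0,0,0],
  [0,0,-0.04,0,0,0],
  [0,0,-0.04,0,0,0],
  [0,0,0,0,0,0],
  [0,0,0,0,0,0],
  [0,0,0,0,0,0],
])

```text
time_s: 12.55
eef_pos: [0.5983, 0.0188, 0.1133]
tcp_rot: [0.0, 0.192, 0.981, 0.0]
contact_force: [-0.2, 0.1, -3.7]
gripper_width: 0.476
gripper_force: 35.0
```

move_arm([
  [0,0,-0.03,0,0,0],
  [0,0,-0.03,0,0,0],
  [0,0,-0.03,0,0,0],
  [0,0,-0.03,0,0,0],
  [0,0,-0.03,0,0,0],
  [0,0,-0.03,0,0,0],
  [0,0,0,0,0,0],
  [0,0,0,0,0,0],
  [0,0,0,0,0,0],
  [0,0,0,0,0,0],
])

```text
time_s: 13.55
eef_pos: [0.5983, 0.0188, 0.1088]
tcp_rot: [0.0, 0.192, 0.981, 0.0]
contact_force: [-0.0, 0.5, -4.2]
gripper_width: 0.477
gripper_force: 35.0
```

move_arm([
  [0,0,-0.08,0,0,0],
  [0,0,-0.12,0,0,0],
  [0,0,-0.2,0,0,0],
  [0,0,-0.2,0,0,0],
  [0,0,-0.2,0,0,0],
  [0,0,-0.2,0,0,0],
  [0,0,-0.2,0,0,0],
  [0,0,-0.2,0,0,0],
  [0,0,-0.15,0,0,0],
  [0,0,-0.1,0,0,0],
])

```text
time_s: 14.55
eef_pos: [0.5982, 0.0188, 0.0671]
tcp_rot: [-0.0, 0.192, 0.981, -0.0]
contact_force: [-0.1, 0.3, -4.7]
gripper_width: 0.476
gripper_force: 35.0
```

move_arm([
  [0,0,-0.08,0,0,0],
  [0,0,-0.08,0,0,0],
  [0,0,-0.07,0,0,0],
  [0,0,-0.06,0,0,0],
  [0,0,-0.04,0,0,0],
  [0,0,-0.03,0,0,0],
  [0,0,-0.02,0,0,0],
  [0,0,-0.02,0,0,0],
  [0,0,-0.01,0,0,0],
  [0,0,0,0,0,0],
])

```text
time_s: 15.55
eef_pos: [0.5983, 0.0189, 0.0572]
tcp_rot: [-0.0, 0.192, 0.981, 0.0]
contact_force: [-0.1, 0.3, -4.5]
gripper_width: 0.474
gripper_force: 35.0
```

move_arm([
  [0,0,-0.01,0,0,0],
  [0,0,-0.01,0,0,0],
  [0,0,-0.01,0,0,0],
  [0,0,0,0,0,0],
  [0,0,0,0,0,0],
  [0,0,0,0,0,0],
  [0,0,0,0,0,0],
  [0,0,0,0,0,0],
  [0,0,0,0,0,0],
  [0,0,0,0,0,0],
])

```text
time_s: 16.55
eef_pos: [0.5984, 0.0188, 0.0567]
tcp_rot: [0.0, 0.192, 0.981, 0.0]
contact_force: [-1.2, -0.2, 4.0]
gripper_width: 0.482
gripper_force: 35.0
```

Contact on the base: the wrist force rose by 8 N at exactly the base height. Sleeve B passes, so it goes to the tray.

move_arm([
  [0,0,0.2,0,0,0],
  [0,0,0.4,0,0,0],
  [0,0,0.5,0,0,0],
  [0,0,0.6,0,0,0],
  [0,0,0.6,0,0,0],
  [0,0,0.6,0,0,0],
  [0,0,0.6,0,0,0],
  [0,0,0.5,0,0,0],
  [0,0,0.3,0,0,0],
  [0,0,0.1,0,0,0],
])

```text
time_s: 17.55
eef_pos: [0.5987, 0.0189, 0.1676]
tcp_rot: [0.001, 0.192, 0.981, 0.0]
contact_force: [-0.2, -0.3, -4.9]
gripper_width: 0.475
gripper_force: 35.0
```

move_arm([
  [0.03,0.3,0,0,0,0],
  [0.06,0.6,0,0,0,0],
  [0.1,0.9,0,0,0,0],
  [0.12,1,0,0,0,0],
  [0.12,1,0,0,0,0],
  [0.12,1,0,0,0,0],
  [0.12,1,0,0,0,0],
  [0.1,0.9,0,0,0,0],
  [0.06,0.7,0,0,0,0],
  [0.04,0.4,0,0,0,0],
])

```text
time_s: 18.55
eef_pos: [0.6192, 0.217, 0.1656]
tcp_rot: [-0.001, 0.191, 0.982, 0.0]
contact_force: [-0.6, 0.1, -4.0]
gripper_width: 0.477
gripper_force: 35.0
```

move_arm([
  [0,0,0,0,0,0],
  [0,0,-0.2,0,0,0],
  [0,0,-0.4,0,0,0],
  [0,0,-0.6,0,0,0],
  [0,0,-0.7,0,0,0],
  [0,0,-0.7,0,0,0],
  [0,0,-0.6,0,0,0],
  [0,0,-0.5,0,0,0],
  [0,0,-0.3,0,0,0],
  [0,0,-0.2,0,0,0],
])

```text
time_s: 19.55
eef_pos: [0.6199, 0.2136, 0.0607]
tcp_rot: [-0.0, 0.192, 0.981, -0.0]
contact_force: [-0.6, -0.3, -3.8]
gripper_width: 0.48
gripper_force: 35.0
```

Target is about .0475, so 13 mm more.

move_arm([
  [0,0,-0.1,0,0,0],
  [0,0,-0.1,0,0,0],
  [0,0,-0.08,0,0,0],
  [0,0,-0.06,0,0,0],
  [0,0,-0.05,0,0,0],
  [0,0,-0.03,0,0,0],
  [0,0,-0.02,0,0,0],
  [0,0,-0.02,0,0,0],
  [0,0,-0.01,0,0,0],
  [0,0,0,0,0,0],
])

```text
time_s: 20.55
eef_pos: [0.62, 0.2138, 0.0498]
tcp_rot: [0.0, 0.192, 0.981, 0.0]
contact_force: [-0.6, -0.8, -4.3]
gripper_width: 0.48
gripper_force: 35.0
```

move_arm([
  [0,0,-0.02,0,0,0],
  [0,0,-0.02,0,0,0],
  [0,0,-0.02,0,0,0],
  [0,0,-0.02,0,0,0],
  [0,0,-0.01,0,0,0],
  [0,0,-0.01,0,0,0],
  [0,0,0,0,0,0],
  [0,0,0,0,0,0],
  [0,0,0,0,0,0],
  [0,0,0,0,0,0],
])

```text
time_s: 21.55
eef_pos: [0.6202, 0.2137, 0.0477]
tcp_rot: [0.0, 0.192, 0.981, 0.0]
contact_force: [-3.3, -1.7, 5.3]
gripper_width: 0.475
gripper_force: 35.0
```

move_arm([
  [0,0,0,0,0,0],
  [0,0,0,0,0,0],
  [0,0,0,0,0,0],
  [0,0,0,0,0,0],
  [0,0,0.3,0,0,0],
  [0,0,0.8,0,0,0],
  [0,0,1,0,0,0],
  [0,0,1,0,0,0],
  [0,0,1,0,0,0],
  [0,0,1,0,0,0],
], jaw=70)

```text
time_s: 22.55
eef_pos: [0.62, 0.2138, 0.1764]
tcp_rot: [0.0, 0.192, 0.981, 0.0]
contact_force: [0.7, 0.0, -0.5]
gripper_width: 0.764
gripper_force: 0.0
```

move_arm([
  [-0.4,-0.8,1,0,0,0],
  [-0.5,-1,1,0,0,0],
  [-0.5,-1,0,0,0,0],
  [-0.5,-1,0,0,0,0],
  [-0.5,-1,0,0,0,0],
  [-0.5,-1,0,0,0,0],
  [-0.5,-1,0,0,0,0],
  [-0.5,-1,0,0,0,0],
  [-0.5,-1,0,0,0,0],
  [-0.5,-1,0,0,0,0],
])

```text
time_s: 23.55
eef_pos: [0.497, -0.0322, 0.2254]
tcp_rot: [0.0, 0.192, 0.981, 0.0]
contact_force: [-1.0, 0.2, 0.5]
gripper_width: 0.765
gripper_force: 0.0
```

move_arm([
  [-0.5,-1,0,0,0,0],
  [-0.5,-1,0,0,0,0],
  [-0.5,-1,0,0,0,0],
  [-0.5,-1,0,0,0,0],
  [-0.5,-1,0,0,0,0],
  [-0.3,-0.8,0,0,0,0],
  [0,-0.5,0,0,0,0],
  [0,0,0,0,0,0],
  [0,0,0,0,0,0],
  [0,0,0,0,0,0],
])

```text
time_s: 24.55
eef_pos: [0.4278, -0.1877, 0.2248]
tcp_rot: [0.0, 0.192, 0.981, 0.0]
contact_force: [0.1, -1.0, -0.8]
gripper_width: 0.764
gripper_force: 0.0
```

Run:
```python
from h import *
s=bot.get_state(); im,D=bot.snapshot("wrist"); print(s["eef_pos"],s["joints"].round(2),s["gripper_width"])
P=cloud(cam("wrist",s),D); sleeve(P,(.434,-.2695))
for n in("scene",):
    i,D=bot.snapshot(n); P=cloud(cam(n),D)
    d=np.hypot(P[...,0]-.62,P[...,1]-.2137); p=P[(d<.04)&(P[...,2]>.075)]; print("B in tray",p.mean(0),np.median(p[:,2]),len(p))
```

```text
[ 0.42780595 -0.18771409  0.22483556] [-0.12  0.18  0.5   1.97 -0.1   1.01  1.61] 0.7636504345005687
rim ((0.4340165853500366, -0.2689042091369629), 0.022030357271432877) 1417 z 0.08104424696206414 inner r 0.012470797993973052
B in tray [0.62015727 0.20978703 0.08219229] 0.08331479415326604 137
```

move_arm([
  [0.07,-0.8,0,0,0,0],
  [0.07,-0.8,0,0,0,0],
  [0.07,-0.8,0,0,0,0],
  [0.06,-0.84,0,0,0,0],
  [0,0,-0.8,0,0,0],
  [0,0,-1,0,0,0],
  [0,0,-1,0,0,0],
  [0,0,-1,0,0,0],
  [0,0,-1,0,0,0],
  [0,0,-0.9,0,0,0],
])

```text
time_s: 25.65
eef_pos: [0.4345, -0.2689, 0.081]
tcp_rot: [-0.0, 0.192, 0.981, 0.0]
contact_force: [0.4, 0.9, -0.1]
gripper_width: 0.756
gripper_force: 0.0
```

move_arm([
  [0,0,-0.8,0,0,0],
  [0,0,-0.5,0,0,0],
  [0,0,-0.33,0,0,0],
  [0,0,0,0,0,0],
  [0,0,0,0,0,0],
  [0,0,0,0,0,0],
  [0,0,0,0,0,0],
  [0,0,0,0,0,0],
  [0,0,0,0,0,0],
  [0,0,0,0,0,0],
])

```text
time_s: 26.65
eef_pos: [0.4344, -0.2697, 0.0416]
tcp_rot: [0.0, 0.192, 0.981, 0.0]
contact_force: [-0.8, -0.3, -0.8]
gripper_width: 0.761
gripper_force: 0.0
```

move_arm([
  [0,0,0,0,0,0],
  [0,0,0,0,0,0],
  [0,0,0,0,0,0],
  [0,0,0,0,0,0],
  [0,0,0,0,0,0],
  [0,0,0,0,0,0],
  [0,0,0,0,0,0],
  [0,0,0,0,0,0],
  [0,0,0,0,0,0],
  [0,0,0,0,0,0],
], jaw=30, grip_force=35)

```text
time_s: 27.65
eef_pos: [0.4343, -0.2697, 0.0415]
tcp_rot: [0.0, 0.192, 0.981, -0.0]
contact_force: [0.0, -0.3, -1.3]
gripper_width: 0.464
gripper_force: 35.0
```

move_arm([
  [0,0,0.2,0,0,0],
  [0,0,0.4,0,0,0],
  [0,0,0.7,0,0,0],
  [0,0,0.8,0,0,0],
  [0,0,0.8,0,0,0],
  [0,0,0.8,0,0,0],
  [0,0,0.7,0,0,0],
  [0,0,0.4,0,0,0],
  [0,0,0.2,0,0,0],
  [0,0,0,0,0,0],
])

```text
time_s: 28.65
eef_pos: [0.4343, -0.2696, 0.1668]
tcp_rot: [0.0, 0.192, 0.981, 0.0]
contact_force: [-0.4, -0.6, -7.2]
gripper_width: 0.463
gripper_force: 35.0
```

move_arm([
  [0.2,0.3,0,0,0,0],
  [0.4,0.7,0,0,0,0],
  [0.5,1,0,0,0,0],
  [0.6,1,0,0,0,0],
  [0.6,1,0,0,0,0],
  [0.6,1,0,0,0,0],
  [0.6,1,0,0,0,0],
  [0.6,1,0,0,0,0],
  [0.5,0.9,0,0,0,0],
  [0.5,0.9,0,0,0,0],
])

```text
time_s: 29.65
eef_pos: [0.5617, -0.0476, 0.1652]
tcp_rot: [-0.001, 0.192, 0.981, -0.0]
contact_force: [0.2, -0.5, -7.3]
gripper_width: 0.466
gripper_force: 35.0
```

move_arm([
  [0.5,0.9,0,0,0,0],
  [0.4,0.7,0,0,0,0],
  [0.3,0.5,0,0,0,0],
  [0.2,0.4,0,0,0,0],
  [0.06,0.24,0,0,0,0],
  [0,0,0,0,0,0],
  [0,0,0,0,0,0],
  [0,0,0,0,0,0],
  [0,0,0,0,0,0],
  [0,0,0,0,0,0],
])

```text
time_s: 30.65
eef_pos: [0.5982, 0.0183, 0.1666]
tcp_rot: [0.0, 0.193, 0.981, 0.0]
contact_force: [0.1, 0.1, -7.4]
gripper_width: 0.465
gripper_force: 35.0
```

Run:
```python
from h import *
s=bot.get_state(); im,D=bot.snapshot("wrist"); print(s["eef_pos"],s["contact_force"])
P=cloud(cam("wrist",s),D); held(P,im,s)
```

```text
[0.59819598 0.01834551 0.16662152] [ 0.09992651  0.14328783 -7.39792051]
n 5451 zmin -0.03610861897839271
axis rel TCP [0.0001 0.0006] tilt [-0.0086  0.0036] err 0.0003500993095645437
gauge [0.5981 0.019 ] 446 0.00014091192155334283 to go [-0.0001  0.0001]
gauge [0.598 0.019] 190 0.00014651373722649255 to go [-0.0002  0.0001]
```

move_arm([
  [0,0,-0.12,0,0,0],
  [0,0,-0.2,0,0,0],
  [0,0,-0.25,0,0,0],
  [0,0,-0.2,0,0,0],
  [0,0,-0.15,0,0,0],
  [0,0,-0.12,0,0,0],
  [0,0,-0.12,0,0,0],
  [0,0,-0.12,0,0,0],
  [0,0,-0.12,0,0,0],
  [0,0,-0.12,0,0,0],
])

```text
time_s: 31.7
eef_pos: [0.5984, 0.0188, 0.1283]
tcp_rot: [0.0, 0.192, 0.981, 0.0]
contact_force: [0.4, -0.7, -7.5]
gripper_width: 0.461
gripper_force: 35.0
```

move_arm([
  [0,0,-0.1,0,0,0],
  [0,0,-0.1,0,0,0],
  [0,0,-0.1,0,0,0],
  [0,0,-0.08,0,0,0],
  [0,0,-0.08,0,0,0],
  [0,0,-0.06,0,0,0],
  [0,0,-0.04,0,0,0],
  [0,0,0,0,0,0],
  [0,0,0,0,0,0],
  [0,0,0,0,0,0],
])

```text
time_s: 32.7
eef_pos: [0.5983, 0.0188, 0.1146]
tcp_rot: [0.0, 0.192, 0.981, 0.0]
contact_force: [-0.2, 0.3, -8.0]
gripper_width: 0.464
gripper_force: 35.0
```

move_arm([
  [0,0,-0.03,0,0,0],
  [0,0,-0.03,0,0,0],
  [0,0,-0.02,0,0,0],
  [0,0,-0.02,0,0,0],
  [0,0,-0.01,0,0,0],
  [0,0,-0.01,0,0,0],
  [0,0,0,0,0,0],
  [0,0,0,0,0,0],
  [0,0,0,0,0,0],
  [0,0,0,0,0,0],
])

```text
time_s: 33.7
eef_pos: [0.5983, 0.0188, 0.1115]
tcp_rot: [0.0, 0.192, 0.981, 0.0]
contact_force: [-0.5, 0.1, -6.0]
gripper_width: 0.463
gripper_force: 35.0
```

move_arm([
  [0,0,-0.01,0,0,0],
  [0,0,-0.01,0,0,0],
  [0,0,-0.01,0,0,0],
  [0,0,0,0,0,0],
  [0,0,0,0,0,0],
  [0,0,0,0,0,0],
  [0,0,0,0,0,0],
  [0,0,0,0,0,0],
  [0,0,0,0,0,0],
  [0,0,0,0,0,0],
])

```text
time_s: 34.7
eef_pos: [0.5985, 0.0188, 0.1113]
tcp_rot: [0.0, 0.192, 0.981, 0.0]
contact_force: [-2.8, -0.7, 5.8]
gripper_width: 0.465
gripper_force: 35.0
```

It stopped at shoulder height with the load shifting by about 13 N. Sleeve A is tight, so it goes to the pan.

move_arm([
  [0,0,0.1,0,0,0],
  [0,0,0.2,0,0,0],
  [0,0,0.3,0,0,0],
  [0,0,0.4,0,0,0],
  [0,0,0.4,0,0,0],
  [0,0,0.4,0,0,0],
  [0,0,0.2,0,0,0],
  [0,0,0.2,0,0,0],
  [0,0,0,0,0,0],
  [0,0,0,0,0,0],
])

```text
time_s: 35.7
eef_pos: [0.5981, 0.0189, 0.1656]
tcp_rot: [-0.0, 0.192, 0.981, 0.0]
contact_force: [-0.7, -0.3, -7.7]
gripper_width: 0.463
gripper_force: 35.0
```

move_arm([
  [-0.25,0.35,0,0,0,0],
  [-0.5,0.7,0,0,0,0],
  [-0.7,0.95,0,0,0,0],
  [-0.7,1,0,0,0,0],
  [-0.7,1,0,0,0,0],
  [-0.7,1,0,0,0,0],
  [-0.7,0.95,0,0,0,0],
  [-0.7,0.9,0,0,0,0],
  [-0.6,0.8,0,0,0,0],
  [-0.46,0.52,0,0,0,0],
])

```text
time_s: 36.7
eef_pos: [0.4459, 0.2253, 0.1654]
tcp_rot: [-0.001, 0.191, 0.982, 0.0]
contact_force: [0.3, 0.1, -7.8]
gripper_width: 0.466
gripper_force: 35.0
```

move_arm([
  [0,0,0,0,0,0],
  [0,0,-0.2,0,0,0],
  [0,0,-0.4,0,0,0],
  [0,0,-0.6,0,0,0],
  [0,0,-0.7,0,0,0],
  [0,0,-0.7,0,0,0],
  [0,0,-0.6,0,0,0],
  [0,0,-0.5,0,0,0],
  [0,0,-0.3,0,0,0],
  [0,0,-0.2,0,0,0],
])

```text
time_s: 37.7
eef_pos: [0.4481, 0.2226, 0.06]
tcp_rot: [-0.0, 0.193, 0.981, -0.0]
contact_force: [1.4, 0.0, -7.0]
gripper_width: 0.465
gripper_force: 35.0
```

Expected contact is at TCP ≈ .0475.

move_arm([
  [0,0,-0.1,0,0,0],
  [0,0,-0.1,0,0,0],
  [0,0,-0.08,0,0,0],
  [0,0,-0.06,0,0,0],
  [0,0,-0.05,0,0,0],
  [0,0,-0.03,0,0,0],
  [0,0,-0.02,0,0,0],
  [0,0,-0.01,0,0,0],
  [0,0,0,0,0,0],
  [0,0,0,0,0,0],
])

```text
time_s: 38.7
eef_pos: [0.4481, 0.2231, 0.0495]
tcp_rot: [0.0, 0.192, 0.981, 0.0]
contact_force: [-0.3, -0.1, -7.4]
gripper_width: 0.463
gripper_force: 35.0
```

move_arm([
  [0,0,-0.02,0,0,0],
  [0,0,-0.01,0,0,0],
  [0,0,-0.01,0,0,0],
  [0,0,-0.01,0,0,0],
  [0,0,0,0,0,0],
  [0,0,0,0,0,0],
  [0,0,0,0,0,0],
  [0,0,0,0,0,0],
  [0,0,0,0,0,0],
  [0,0,0,0,0,0],
])

```text
time_s: 39.7
eef_pos: [0.448, 0.2231, 0.0482]
tcp_rot: [0.0, 0.192, 0.981, 0.0]
contact_force: [0.2, 0.6, -8.5]
gripper_width: 0.462
gripper_force: 35.0
```

move_arm([
  [0,0,-0.01,0,0,0],
  [0,0,-0.01,0,0,0],
  [0,0,-0.01,0,0,0],
  [0,0,-0.01,0,0,0],
  [0,0,0,0,0,0],
  [0,0,0,0,0,0],
  [0,0,0,0,0,0],
  [0,0,0,0,0,0],
  [0,0,0,0,0,0],
  [0,0,0,0,0,0],
])

```text
time_s: 40.7
eef_pos: [0.4481, 0.2231, 0.0474]
tcp_rot: [0.0, 0.192, 0.981, 0.0]
contact_force: [-2.6, -1.3, 5.1]
gripper_width: 0.464
gripper_force: 35.0
```

Contact on the pan floor: release and lift away.

move_arm([
  [0,0,0,0,0,0],
  [0,0,0,0,0,0],
  [0,0,0,0,0,0],
  [0,0,0,0,0,0],
  [0,0,0.3,0,0,0],
  [0,0,0.8,0,0,0],
  [0,0,1,0,0,0],
  [0,0,1,0,0,0],
  [0,0,1,0,0,0],
  [0,0,1,0,0,0],
], jaw=70)

```text
time_s: 41.7
eef_pos: [0.448, 0.2229, 0.1763]
tcp_rot: [0.0, 0.192, 0.981, 0.0]
contact_force: [0.2, 0.6, -1.2]
gripper_width: 0.766
gripper_force: 0.0
```

move_arm([
  [0,0,1,0,0,0],
  [0,0,1,0,0,0],
  [-0.5,1,0,0,0,0],
  [-0.5,1,0,0,0,0],
  [-0.5,1,0,0,0,0],
  [-0.5,1,0,0,0,0],
  [-0.5,1,0,0,0,0],
  [-0.5,1,0,0,0,0],
  [0,0,0,0,0,0],
  [0,0,0,0,0,0],
])

```text
time_s: 42.7
eef_pos: [0.3728, 0.3732, 0.225]
tcp_rot: [0.0, 0.192, 0.981, -0.0]
contact_force: [0.3, -1.0, -0.2]
gripper_width: 0.764
gripper_force: 0.0
```

Run:
```python
from h import *
i,D=bot.snapshot("scene"); cv2.imwrite("pics/fin.png",i)
```

```text
(no output)
```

View pics/fin.png

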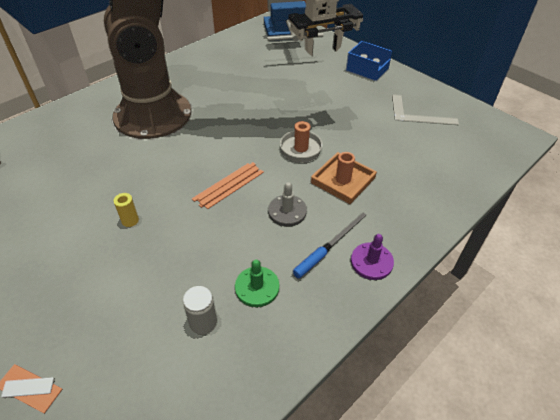

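The final view shows sleeve A upright in the pan at (302,137) and sleeve B upright in the tray at (345,168). Everything else is where it was, and the arm is clear.

```bash
python3 -c "
from plant import bot
print(bot.sign_off())"
```

```text
the job is handed in; nothing more can be done
None
```

Job handed in at about 43 s: sleeve B went down to the gauge's base and stands upright in the tray, sleeve A stopped at the shoulder and stands upright in the pan, and nothing else was moved.

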